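Open the vegetable box's vent door wide on its stay

TASK

The green vegetable box on the worktop is airing with its vent door only just ajar, held by the wooden stay on its roof. Take the stay by its black knob, lift it off the peg, swing the door wide open with it and drop the last hole (the one next to the knob) right down over the same peg, then let go. Leave the stay of the plain wooden box as it is.

Things in the scene. Friction and masses are not known exactly. Their poses are not given: they have to be found in the camera images.
- green_peg (a point): 12 mm dark peg, fixed upright on the green box's roof (160 mm above the worktop); coned tip 20 mm above the roof. Point: on its axis, 10 mm above the roof, level with the stay's mid-thickness when a hole is fully down. Axes are the box's: -x is the door side, facing the robot, hinge at the +y end. At the start the stay's first hole (nearest the door) is over it
- green_last_hole (a point): centre of the hole next to the knob in the green box's stay: light wood bar 6 mm thick, 40 wide, holes 27 across at 100, 140 and 180 mm from its pivot on the door's top edge, knob at 225. +x runs along the bar to the knob. The bar turns freely, sideways and up, and drops by its weight; the door follows easily and stays put. On the peg, the bar lies 17 degrees clockwise of its start
- green_knob (a point): black upright knob on the bar's free end, 20 mm in diameter, 36 tall. Point: on its axis, 25 mm above the bar's upper face, 45 mm from the last hole along the bar; +x as there. Raise it 40 to 50 mm to clear the peg's tip with the first hole (32 at least); it may tilt in the fingers, pinched across the bar. It ends about 82 mm nearer the door and 16 mm to -y (peg axes)
- plain_knob (a point): the same black knob on the stay of the other box, of plain brown wood and otherwise alike. To be left alone

How it is judged:
By the outcome, as a careful person would: the job done as asked, in the order asked, and still so for the second after the job is handed in, with the robot touching nothing.
It also fails if it takes over 38 s, if anything falls off the work surface, if the arm or the gripper's body presses on something with over 40 N, if the wrist force passes 120 N, or if a joint passes its speed limit or range.

ROBOT

A 7-joint arm with a two-finger parallel gripper is mounted at the origin on a cart in front of the work surface, level with it; the furniture and walls round the work are solid. World frame = base frame: x ahead of the robot, y to its left, z up, the work surface at z = 0. Lengths are in mm, angles in rad, forces in N, time in s.
With the tool pointing down it reaches from about 400 to 850 mm from the base axis. Payload 6.9 kg.
Tool frame: the origin (TCP) lies on the centre line of the jaws, within the pads' length; the fingertips stand r.finger_overhang ahead of it and the grasp point (between the pads) is the TCP (r.finger_overhang is the distance from the TCP to the fingertips, in mm); z points along the fingers, y is the line along which they close (so a half turn about z gives the same grasp; the last joint's range is limited). The gripper opens to 85 mm and grips with 20 to 120 N. Pads are 22 mm wide; open, the fingers measure 114 mm over their backs; the gripper's body (76 mm by 85 mm) begins 54 mm behind the grasp point. The pads swing forward as they close: fully open they stand 13 mm farther back than shut.
Start: joints at [1.266, 0.507, -0.238, 1.5, 0.126, 1.149, -0.155], TCP at [249.56, -573.003, 250.275] pointing down, gripper open.
Joint ranges: [-3.08, 3.08], [-0.24, 2.05], [-1.43, 1.35], [0, 2.5], [-1.52, 4.66], [0.17, 1.96], [-2.89, 2.89]. Speed limits (rad/s): [2.39, 2.39, 3.14, 3.14, 3.14, 3.14, 3.14].

INTERFACE

Orientations are given as a unit quaternion [w, x, y, z].
In Python, from rig import r, readout, imaging, finish_job gives the robot as it stands. The module is installed in compiled form; this text tells all that it offers. Calls block until the motion is done:
- r.move_pose(position, orientation): joint-space move of the TCP to a pose.
- r.movel(position, v=150, rot=None, max_force=None): straight line of the TCP; rot=None keeps the orientation; v is the mean speed in mm/s. With max_force (N) it stops when the force on the tool has changed by that much, and returns True; else False.
- r.move_j(angles): joint-space move.
- r.command_gripper(opening): finger opening in mm; the grip force is fixed at half the most; returns when the fingers have stopped.
- r.dwell(seconds).
- r.inverse_kinematics(position, orientation): joint angles nearest the present ones, or None.
- readout.observe(): the state.
- imaging.grab_frame(name): name is "scene" or "top"; returns a dict with "img" (480x640x3 uint8, blue, green, red), "z_map" (480x640 float32, mm along the optical axis (not along the pixel's ray), 0 where there is no reading), "mtx" (3x3 intrinsics, pixels), "cam_to_world" (4x4, takes a point from camera to world coordinates). Camera axes: x right, y up, looking along -z (the intrinsics and any distortion apply to the point x, -y, -z); pixel columns grow to the right and rows downward; lengths in mm; the calibration is good to about 2 mm. A picture is of the moment at which its call begins.
A pose or a line that the arm cannot do raises r.IKError and nothing moves.
- finish_job(): hands the job in; it is judged then, once.
The state is a dict: "clock": time; "joint_positions": joint angles; "dq": joint speeds; "joint_efforts": joint torques, N m; "ee_pos": TCP position; "tcp_rot": TCP orientation; "contact_force": force on the tool from outside, world axes, zero at the start; "moment": the same for the moment, N m; "finger_gap": finger opening in mm; "finger_force": force on a finger pad.
Only numpy, scipy, OpenCV 4.12 (cv2) and the standard library are available. Lean on these libraries where they do the work, as an engineer would, in place of code of your own. Each camera call takes 0.05 s, during which the arm holds its last target. There are 200 camera calls.

## Working session

There is one attempt and no reset: what is moved stays moved. The work goes in short steps, each a Python script; the robot and the scene stay as the last script left them, time stands still between calls to the robot, and variables do not carry over. Pictures are saved under pics/ and viewed, at most 10 in all, crops included, and the job is handed in when it is done.

```bash
mkdir -p pics; cat > h.py <<'E'
import numpy as np, cv2
from rig import r, readout, imaging, finish_job
def grab(n):
    f=imaging.grab_frame(n); return f
def world(f):
    z=f["z_map"]; K=f["mtx"]; v,u=np.mgrid[0:480,0:640]
    p=np.stack([(u-K[0,2])/K[0,0]*z, -(v-K[1,2])/K[1,1]*z, -z, np.ones_like(z)],-1)
    w=(p@f["cam_to_world"].T)[...,:3]; w[z<=0]=np.nan
    return w
E
python3 - <<'E'
from h import *
for n in("scene","top"):
    f=grab(n); cv2.imwrite(f"pics/{n}0.png",f["img"]); np.save(n+"0.npy",world(f))
    print(f["mtx"],f["cam_to_world"].round(3), [k for k in f])
s=readout.observe(); print(s["clock"],s["ee_pos"],s["tcp_rot"],r.finger_overhang,s["finger_gap"])
E
```

```text
[[613.89249987   0.         334.06929928]
 [  0.         613.89249987 249.88925864]
 [  0.           0.           1.        ]] [[ 6.74000e-01  5.77000e-01 -4.61000e-01  1.71546e+02]
 [-7.38000e-01  5.19000e-01 -4.30000e-01 -4.20199e+02]
 [-9.00000e-03  6.31000e-01  7.76000e-01  9.05396e+02]
 [ 0.00000e+00  0.00000e+00  0.00000e+00  1.00000e+00]] ['img', 'z_map', 'mtx', 'cam_to_world']
[[536.573245     0.         318.65858386]
 [  0.         536.573245   237.34075114]
 [  0.           0.           1.        ]] [[ 1.200000e-02  9.850000e-01 -1.720000e-01  4.297430e+02]
 [-1.000000e+00  1.500000e-02  1.400000e-02 -3.665800e+01]
 [ 1.600000e-02  1.720000e-01  9.850000e-01  1.163701e+03]
 [ 0.000000e+00  0.000000e+00  0.000000e+00  1.000000e+00]] ['img', 'z_map', 'mtx', 'cam_to_world']
0.1 [ 249.3418495  -572.66798925  249.51512847] [-7.67734590e-04  9.78974698e-01  2.03980182e-01 -1.92591920e-04] 19.0 85.32816206548374
```

View pics/top0.png

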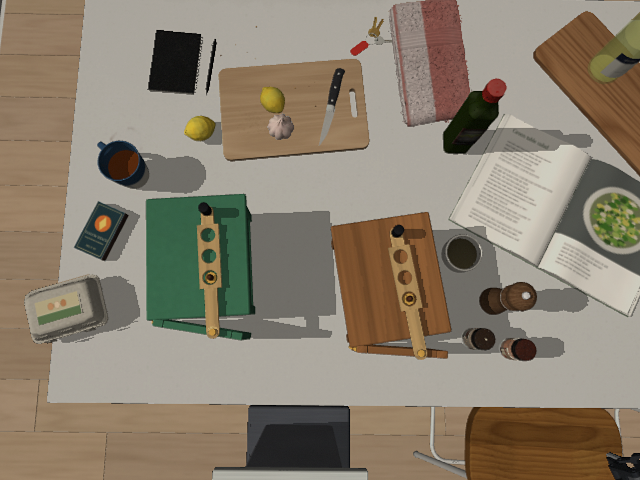

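View pics/scene0.png

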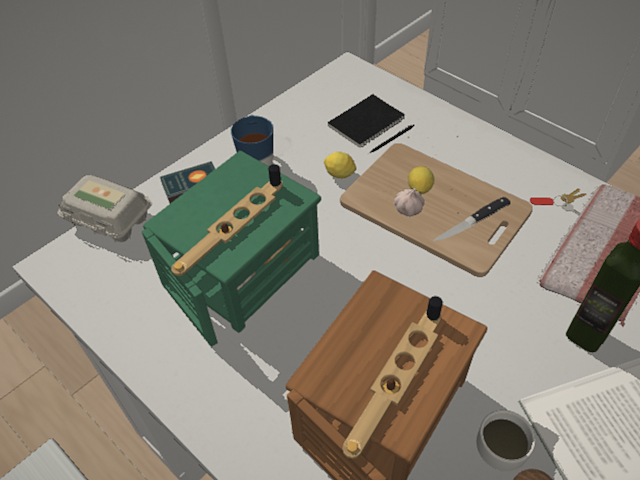

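The top view shows the green box at about (200,255), with its knob at (205,209), holes at (208,235), (208,256) and (210,277, on the peg), and its pivot at (212,333). The plain box is on the right with its knob at (397,231). The scene view shows the same layout, with the green knob at (275,175).

```bash
python3 - <<'E'
from h import *
w=np.load("top0.npy"); im=cv2.imread("pics/top0.png").astype(int)
reg=np.zeros((480,640),bool); reg[180:345,140:255]=1
b,g,rr=[im[...,i] for i in range(3)]
roof=reg&(g>rr+25)&(abs(w[...,2]-160)<6)
rect=cv2.minAreaRect(w[roof][:,:2].astype(np.float32)); print("roof",rect,cv2.boxPoints(rect).round(1),np.median(w[roof][:,2]))
bar=reg&(rr>b+40)&(rr>140)&(w[...,2]>155)
rect=cv2.minAreaRect(w[bar][:,:2].astype(np.float32)); print("bar",rect,np.median(w[bar][:,2]))
# plane fit, direction
P=w[bar]; A=np.c_[P[:,:2],np.ones(len(P))]; print(np.linalg.lstsq(A,P[:,2],rcond=None)[0])
kn=reg&(w[...,2]>195)&(im.max(-1)<70); P=w[kn]; print("knob top",P.mean(0),P.min(0),P.max(0),len(P))
for n in [(205,209),(208,235),(208,256),(210,277),(212,333),(245,337),(160,322)]:print(n,w[n[1],n[0]].round(1))
cv2.imwrite("pics/c.png",cv2.resize(cv2.imread("pics/top0.png")[180:345,140:255],None,fx=3.5,fy=3.5,interpolation=cv2.INTER_CUBIC))
w=np.load("scene0.npy"); im=cv2.imread("pics/scene0.png")
kn=np.zeros((480,640),bool); kn[155:195,260:290]=1; kn&=(im.max(-1)<70)&(w[...,2]>180); P=w[kn]; print("scene knob",P.mean(0),P.min(0),P.max(0),len(P), P[P[:,2]>203].mean(0))
E
```

```text
roof ((545.7191772460938, 177.39794921875), (275.07135009765625, 191.0885772705078), 3.931156635284424) [[402.  263.3]
 [415.1  72.6]
 [689.5  91.5]
 [676.4 282.1]] 158.86126410679265
bar ((530.5906372070312, 150.595458984375), (231.79969787597656, 39.80156707763672), 5.2311787605285645) 171.68739887177674
[-6.57227440e-03 -2.68227046e-03  1.75586858e+02]
knob top [649.11958092 160.5744514  205.83105032] [640.64973389 152.12876393 195.35202869] [659.99999074 171.10500208 211.27692288] 105
(205, 209) [645.9 157.  208.7]
(208, 235) [606.4 158.6 161. ]
(208, 256) [566.6 157.1 158.8]
(210, 277) [525.2 148.  177.5]
(212, 333) [424.1 139.4 179.1]
(245, 337) [416.9  88.3 107.4]
(160, 322) [442.7 238.9 160.5]
scene knob [647.04891577 156.34140995 197.70248124] [639.74879159 149.07202981 180.03946753] [657.88136871 169.95591471 209.26731819] 186 [648.94714704 158.22431651 206.42083411]
```

View pics/c.png

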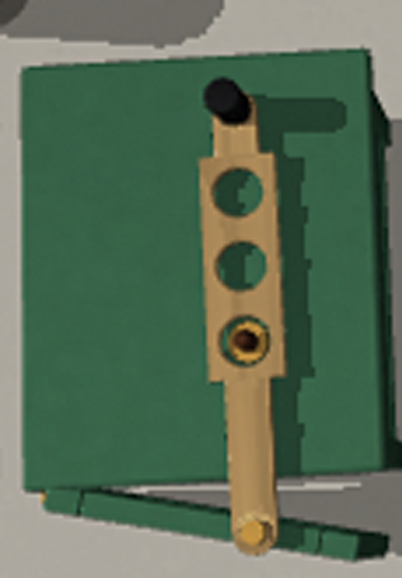

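The close-up shows the bar lying flat with the peg inside the first hole, at crop (245,340). The peg comes out near (525,148), the knob near (649,159.5) and the pivot near (424,139). The last-hole geometry gives the same final knob position as the text, about (568,138). Next step: grasp and lift along the arc.

```bash
cat >> h.py <<'E'
from math import *
def q(a): return [0,cos(radians(a)/2),sin(radians(a)/2),0]
HG=np.array([440.,255.]); ZP=170.
def knob(p,a,t,gz=30):   # pivot xy, azimuth deg, tilt deg; gz = grasp height above bar mid-plane
    a,t=radians(a),radians(t); L=225*cos(t)-gz*sin(t)
    return [p[0]+L*cos(a),p[1]+L*sin(a),ZP+225*sin(t)+gz*cos(t)]
K0=np.array([649.,159.5]); A0=5.1
P0=K0-225*np.array([cos(radians(A0)),sin(radians(A0))])
E
python3 - <<'E'
from h import *
s=readout.observe(); p=s["ee_pos"]
k=knob(P0,A0,0)
for a in (A0,A0+180): print(a,r.inverse_kinematics(k,q(a)))
r.movel([p[0],p[1],340],v=200)
r.move_pose([k[0],k[1],320],q(A0)); print(readout.observe()["clock"])
r.movel([k[0],k[1],240],v=150); print(r.movel(k,v=80,max_force=10), readout.observe()["ee_pos"])
r.command_gripper(0)
s=readout.observe(); print(s["clock"],s["finger_gap"],s["finger_force"],s["contact_force"])
for t in (3,6,9,12): r.movel(knob(P0,A0,t),v=60)
s=readout.observe(); print(s["clock"],s["ee_pos"],s["contact_force"],s["finger_gap"])
f=grab("scene"); cv2.imwrite("pics/lift.png",f["img"]); np.save("lift.npy",world(f))
E
```

```text
5.1 [ 0.03735342  0.65549202 -0.5717144   1.44347029  0.36956677  1.150752
 -2.07275644]
185.1 [ 0.2662617   0.81269913 -1.10604138  1.4402021   0.73087536  1.33547456
  0.7793013 ]
3.6333
False [649.01450883 159.6140354  199.86035311]
5.5917 18.292527664343158 58.50001037120819 [0.26487573 0.00247308 0.38133492]
6.9917 [637.99025541 158.89352362 246.8045287 ] [ 0.48154186  0.69046545 -2.83219923] 18.051795265307796
```

View pics/lift.png

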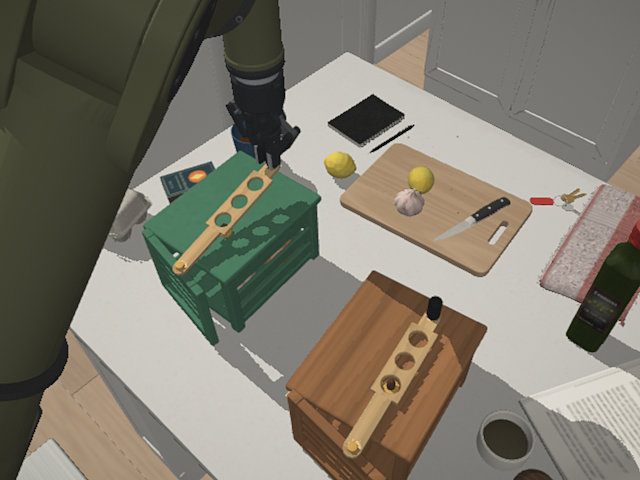

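The bar is lifted clear of the peg: the holes at (224,220), (238,202) and (255,184) sit above their shadows, and the knob is in the fingers. Now the swing.

```bash
cat >> h.py <<'E'
PEG=np.array([525.,148.]); A1=A0-17
P1=PEG-180*np.array([cos(radians(A1)),sin(radians(A1))])
def swing(s):
    d0,d1=P0-HG,P1-HG
    th=[atan2(d[1],d[0]) for d in(d0,d1)]; 
    if th[1]>th[0]: th[1]-=2*pi
    R=np.linalg.norm(d0)*(1-s)+np.linalg.norm(d1)*s; x=th[0]*(1-s)+th[1]*s
    return HG+R*np.array([cos(x),sin(x)]), A0*(1-s)+A1*s
E
python3 - <<'E'
from h import *
print(P0,P1,np.linalg.norm(P0-HG),np.linalg.norm(P1-HG))
for s in np.linspace(0,1,6)[1:]:
    p,a=swing(s); st=r.movel(knob(p,a,12),v=70,rot=q(a),max_force=30)
    o=readout.observe(); print(round(s,1),st,o["clock"],o["ee_pos"].round(1),o["contact_force"].round(1),o["finger_gap"].round(1))
    if st: break
for n in("scene","top"):
    f=grab(n); cv2.imwrite(f"pics/{n}2.png",f["img"]); np.save(n+"2.npy",world(f))
E
```

```text
[424.89076028 139.49878321] [348.86838268 185.11675337] 116.48527892378695 114.84180351425782Traceback (most recent call last):
  File "<stdin>", line 5, in <module>
AttributeError: 'float' object has no attribute 'round'
```

```bash
python3 -c "
import cv2,numpy as np
a=cv2.imread('pics/scene2.png')[110:350,100:360];b=cv2.imread('pics/top2.png')[160:400,100:300]
cv2.imwrite('pics/c2.png',cv2.resize(np.hstack([a,b]),None,fx=1.7,fy=1.7,interpolation=cv2.INTER_CUBIC))"
```

```text
[ WARN:0@0.011] global loadsave.cpp:275 findDecoder imread_('pics/scene2.png'): can't open/read file: check file path/integrity
Traceback (most recent call last):
TypeError: 'NoneType' object is not subscriptable
```

The first waypoint ran before a print error stopped the script, so I'll run that waypoint again and continue.

```bash
python3 - <<'E'
from h import *
for s in np.linspace(0,1,6)[2:]:
    p,a=swing(s); st=r.movel(knob(p,a,12),v=70,rot=q(a),max_force=30)
    o=readout.observe(); print(round(s,1),st,o["clock"],np.round(o["ee_pos"],1),np.round(o["contact_force"],1),round(o["finger_gap"],1))
    if st: break
for n in("scene","top"):
    f=grab(n); cv2.imwrite(f"pics/{n}2.png",f["img"]); np.save(n+"2.npy",world(f))
a=cv2.imread('pics/scene2.png')[110:350,100:360];b=cv2.imread('pics/top2.png')[160:400,100:300]
cv2.imwrite('pics/c2.png',cv2.resize(np.hstack([a,b]),None,fx=1.7,fy=1.7,interpolation=cv2.INTER_CUBIC))
E
```

```text
0.4 False 7.875 [604.1 144.1 246.3] [ 0.4  0.6 -2. ] 18.1
0.6 False 8.2667 [587.9 140.8 246.3] [ 0.2  0.4 -1.5] 18.2
0.8 False 8.6333 [572.5 139.9 246.3] [ 1.5  0.6 -1.7] 18.1
1.0 False 8.9833 [558.5 141.  246.3] [ 0.7  0.8 -1.7] 18.4
```

View pics/c2.png

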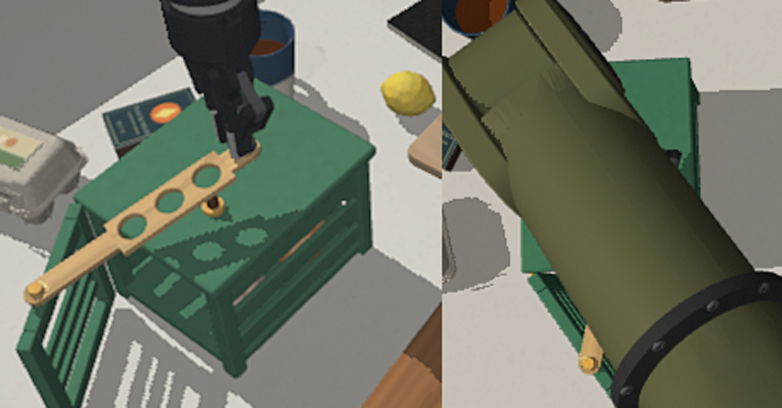

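The door is wide open, and the last hole at crop (207,176) is raised over the peg at crop (212,205). Now I'll measure the hole and the peg in the scene camera.

```bash
python3 - <<'E'
from h import *
w=np.load("scene2.npy"); im=cv2.imread("pics/scene2.png").astype(int); b,g,rr=[im[...,i] for i in range(3)]
# bar mask & plane
bar=np.zeros((480,640),bool); bar[190:290,110:260]=1
bar&=(rr>b+40)&(rr>130)&(w[...,2]>180)
# largest comp
n,l,st,c=cv2.connectedComponentsWithStats(bar.astype(np.uint8)); bar=l==1+st[1:,4].argmax()
P=w[bar]; co=np.linalg.lstsq(np.c_[P[:,:2],np.ones(len(P))],P[:,2],rcond=None)[0]; print("plane",co.round(3),len(P))
cs,h=cv2.findContours(bar.astype(np.uint8),cv2.RETR_CCOMP,cv2.CHAIN_APPROX_NONE)
np.random.seed(0)
f=grab("scene"); K=f["mtx"]; C=f["cam_to_world"]
def ray(uv,co):
    d=C[:3,:3]@np.array([(uv[0]-K[0,2])/K[0,0],-(uv[1]-K[1,2])/K[1,1],-1]); o=C[:3,3]
    t=(co[0]*o[0]+co[1]*o[1]+co[2]-o[2])/(d[2]-co[0]*d[0]-co[1]*d[1]); return o+t*d
for c,hh in zip(cs,h[0]):
    if hh[3]>=0 and len(c)>15:
        (x,y),ax,_=cv2.fitEllipse(c); p=ray((x,y),co); print("hole",(round(x),round(y)),np.round(p,1),ax)
# peg in images 0 (top) and now: peg pixels around (225,229)
pk=np.zeros((480,640),bool); pk[222:240,215:236]=1
pp=pk&(w[...,2]>164)&(w[...,2]<185)
for v in range(222,240): print(v,[(u,*w[v,u].round(0).astype(int)) for u in range(215,236) if pp[v,u]][::2])
w0=np.load("top0.npy"); i0=cv2.imread("pics/top0.png").astype(int)
s=w0[268:288,200:222]; m=(s[...,2]>174)&(i0[268:288,200:222].max(-1)<110); print("top peg",s[m].mean(0),s[m].min(0),s[m].max(0),m.sum())
E
```

```text
plane [ 1.99000e-01 -4.60000e-02  1.09878e+02] 1457
hole (178, 243) [447.5 161.7 191.5] (14.595463752746582, 19.30751609802246)
hole (200, 228) [486.  153.6 199.5] (14.424283027648926, 19.104135513305664)
hole (221, 213) [523.9 145.8 207.4] (14.295238494873047, 18.681102752685547)
222 []
223 []
224 [(227, np.int64(532), np.int64(148), np.int64(174))]
225 [(226, np.int64(526), np.int64(143), np.int64(180)), (228, np.int64(532), np.int64(146), np.int64(174))]
226 [(224, np.int64(525), np.int64(147), np.int64(176)), (226, np.int64(527), np.int64(145), np.int64(176)), (228, np.int64(530), np.int64(144), np.int64(174))]
227 [(223, np.int64(523), np.int64(147), np.int64(175)), (225, np.int64(525), np.int64(145), np.int64(175)), (227, np.int64(528), np.int64(145), np.int64(172)), (230, np.int64(535), np.int64(147), np.int64(165))]
228 [(222, np.int64(520), np.int64(147), np.int64(175)), (224, np.int64(522), np.int64(143), np.int64(177)), (226, np.int64(526), np.int64(144), np.int64(173)), (228, np.int64(528), np.int64(142), np.int64(173)), (230, np.int64(533), np.int64(144), np.int64(166)),
[... 953 characters left out ...]
)), (225, np.int64(522), np.int64(144), np.int64(166)), (227, np.int64(524), np.int64(141), np.int64(166)), (230, np.int64(527), np.int64(138), np.int64(166))]
233 [(221, np.int64(517), np.int64(148), np.int64(165)), (223, np.int64(519), np.int64(146), np.int64(165)), (226, np.int64(522), np.int64(141), np.int64(167)), (230, np.int64(527), np.int64(138), np.int64(164))]
234 [(222, np.int64(516), np.int64(144), np.int64(167)), (228, np.int64(524), np.int64(139), np.int64(164))]
235 [(223, np.int64(517), np.int64(143), np.int64(165))]
236 []
237 []
238 []
239 []
top peg [525.76184798 148.27086284 177.1125972 ] [507.3551791  131.22452677 174.06202895] [538.53121683 155.53775169 181.8997058 ] 30
```

Allowing for the visible hole wall and the peg's near side, the lowered hole would land within about 3 mm of the peg, and the slack is 7.5 mm. I'll shift by (-2,+1) and lower along the arc with a force guard.

```bash
python3 - <<'E'
from h import *
p=P1+np.array([-2.,1.])
for t in (9,6,3,0.3):
    st=r.movel(knob(p,A1,t),v=50,max_force=12)
    o=readout.observe(); print(t,st,o["clock"],np.round(o["ee_pos"],1),np.round(o["contact_force"],1))
    if st: break
f=grab("scene"); cv2.imwrite("pics/scene3.png",f["img"])
cv2.imwrite('pics/c3.png',cv2.resize(f["img"][110:350,100:360],None,fx=2.4,fy=2.4,interpolation=cv2.INTER_CUBIC))
E
```

```text
9 False 9.5083 [559.3 141.1 234.3] [-0.7  0.1  1.1]
6 False 9.9 [562.6 140.5 222.9] [-1.3 -0.5  1. ]
3 False 10.2917 [565.1 140.  211.3] [-0.8  0.1  0.8]
0.3 False 10.6583 [566.8 139.6 200.8] [-0.9  0.1  2. ]
```

View pics/c3.png

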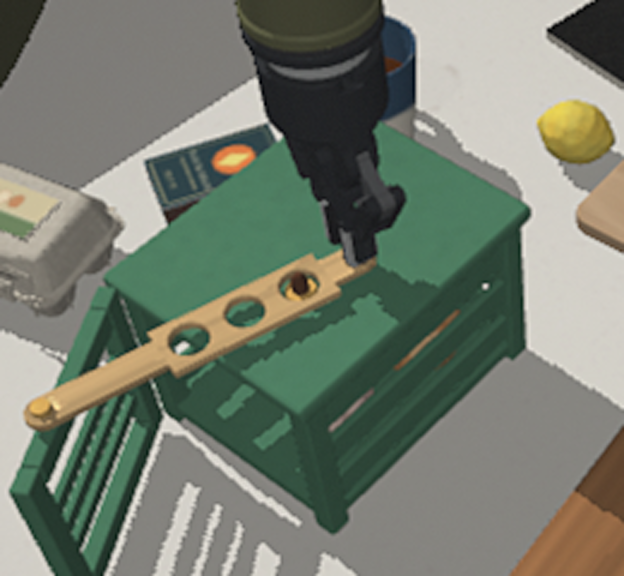

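The peg stands up through the last hole at crop (300,285) and the bar lies flat. Next: release, retreat and check.

```bash
python3 - <<'E'
from h import *
r.command_gripper(60); o=readout.observe(); p=o["ee_pos"]
r.movel([p[0],p[1],330],v=120); r.move_pose([400,-420,380],q(A1)); r.dwell(0.3)
print(readout.observe()["clock"])
a=grab("scene"); b=grab("top"); w=world(b); im=b["img"].astype(int)
bar=np.zeros((480,640),bool); bar[180:400,140:255]=1; bar&=(im[...,2]>im[...,0]+40)&(im[...,2]>140)&(w[...,2]>155)
P=w[bar]; print(np.linalg.lstsq(np.c_[P[:,:2],np.ones(len(P))],P[:,2],rcond=None)[0],np.median(P[:,2]))
cv2.imwrite('pics/c4.png',cv2.resize(np.hstack([a["img"][110:350,100:300],b["img"][160:400,100:300]]),None,fx=2,fy=2,interpolation=cv2.INTER_CUBIC))
E
```

```text
14.8167
[-1.04788306e-02 -8.77096002e-03  1.77891320e+02] 171.7388517071596
```

View pics/c4.png

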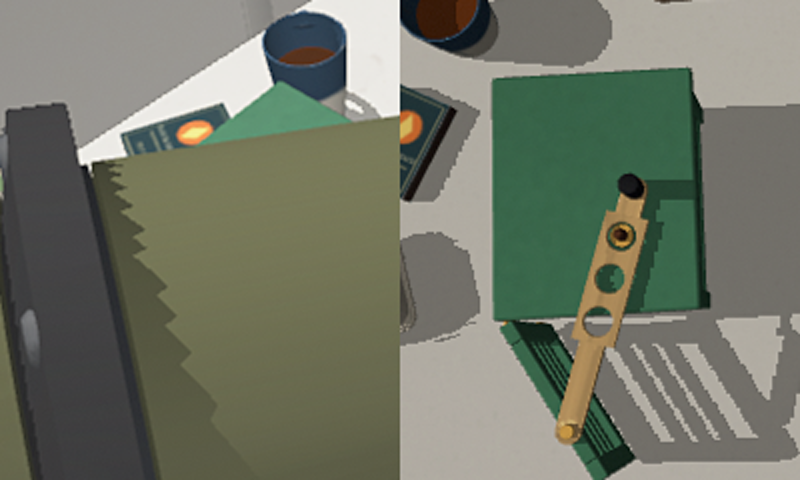

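The top view shows the peg through the last hole at crop (621,236) and the door wide open. The bar lies flat at z = 172, the same as at the start, and the robot is clear.

```bash
python3 -c "
from h import *
print(finish_job())"
```

```text
the job is handed in; nothing more can be done
None
```

The green box's door is wide open with the stay's last hole fully down over the peg, the knob is released and the robot is clear; the plain box was not touched, and the job was handed in at about 15 s of the 38 s.

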